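# Push the picture frame home into the corner stop

## Robot

A 6-joint arm with a two-finger parallel gripper is mounted at the origin on the work surface. World frame = base frame: x ahead of the robot, y to its left, z up, the work surface at z = 0. Lengths are in m, angles in rad, forces in N, time in s.
With the tool pointing down it reaches from about 0.3 to 0.85 m from the base axis. Payload 4.2 kg.
Tool frame: the origin (TCP) lies on the centre line of the jaws, within the pads' length; the fingertips stand 8 mm ahead of it and the grasp point (between the pads) lies 11 mm behind it; z points along the fingers, y is the direction in which the jaws open and shut (so a half turn about z gives the same grasp; the last joint's range is limited). The gripper opens to 91 mm and grips with 3 to 60 N. Pads are 32 mm wide; open, the fingers measure 118 mm over their backs; the gripper's body (76 mm by 178 mm) begins 60 mm behind the grasp point.
Start: joints at [1.185, 0.32, 1.565, -0, 1.257, -0.02], TCP at [0.206, 0.537, 0.197] pointing down, gripper open.
Joint ranges: [-3.11, 3.11], [-0.84, 2.01], [0.21, 2.61], [-1.34, 4.49], [0.05, 2.63], [-2.56, 2.56]. Speed limits (rad/s): [2.57, 2.57, 3.14, 3.14, 3.14, 3.14].

## Interface

Orientations are given as a rotation vector (axis times angle).
In Python, from rig import bot, cams, order, spotter gives the robot as it stands. The module is installed in compiled form; this text tells all that it offers.
- The arm moves only by the tool send_rows, never from a script. Its argument "motion" is a list of rows, each a list of 2 entries, a list of its own where there are three numbers: the shift along the tool's x, y, z in mm, then the turn about the tool's z in degrees. A call has 1 to 8 rows; each row is the pose to reach, as a shift and turn from the pose commanded when the call began, along the tool's axes at that moment; what a row does not reach only later rows make up. A row lasts 1/12 s, in which the tool goes at most 41.7 mm and 7.16 degrees, less where a joint would pass 70% of its speed; a pose out of reach is approached as far as the arm can. A call with a gripper value outside its range is refused whole. "jaw" is the closure, from 0 (fully open) to 1 (shut), set as the call begins (left out, the last holds). The fingers move at their own pace and stop on an object; "newtons" is the grip in N (left out, the last holds). Time passes only in rows, so rows that repeat a pose let the fingers close. It gives the time, the measured TCP pose, the force and the opening at its end, in the units of the state.
- bot.read_state(): the state, without advancing time (a new reading comes with each control period).
- cams.get_image(name): name is "scene" or "side" or "wrist"; returns the picture (384x512x3 uint8, red, green, blue); there is no depth.
- cams.camera_params(name): a dict with "camera_matrix" (3x3 intrinsics, pixels), "cam_to_world" (4x4, takes a point from camera to world coordinates); the wrist camera has in their place "hand_eye" (4x4, takes a point from camera to tool coordinates, whose origin is the TCP and whose axes are the flange's). Camera axes: x right, y down, z forward; pixel columns grow to the right and rows downward; lengths in m; the calibration is good to about 2 mm. A picture is of the moment at which its call begins: read the wrist's pose just before it. camera_params takes no time and is no camera call.
- order.job_done(): hands the job in, once; it reports no verdict.
Trained networks look in the newest picture that a camera, given by its name, has taken for a name from the list of things; names that differ only in an ending like _2 or _b are one class to them, and where a whole thing is asked for, a point or a joint stands for the part that bears it (a point fixed in the world has none). Each returns a list of dicts, best first, with "conf" (0 to 1); they miss things now and then, are a little off and sometimes report something else, mostly with a low value. They report only what shows in the picture. A call takes as long as a camera call. They do not tell look-alikes from the thing itself.
- spotter.look_for(camera, target): "location" ([column, row] in pixels, amid what is visible of it).
- spotter.trace(camera, target): "region" (384x512 bool, what is visible of it) and "location" ([column, row] in pixels, amid what is visible of it).
- spotter.pinpoint(camera, target): "location" ([column, row] in pixels: a listed point, or the origin of a listed thing).
The state is a dict: "t": time; "joint_pos": joint angles; "joint_vel": joint speeds; "joint_torque": joint torques, N m; "position": TCP position; "tcp_rot": TCP orientation; "ft_force": force on the tool from outside, world axes, zero at the start; "wrist_torque": the same for the moment, N m; "width": finger opening in m.
Only numpy, scipy, OpenCV 4.12 (cv2) and the standard library are available. Lean on these libraries where they do the work, as an engineer would, in place of code of your own. Each camera call takes 0.05 s, during which the arm holds its last target.

## Task

The small oblong picture frame has just been glued and must set square. Gently push it along the table, without lifting it, into the inside corner of the plywood corner stop until it sits flush against both fences, its long side along the far fence and a short side against the left fence. Leave everything else on the table where it is, the square frame included, and finish clear of the frame.

Things in the scene. Friction and masses are not known exactly. Their poses are not given: they have to be found in the camera images.
- frame: Oblong dark-wood picture frame with a cream panel, face up, loose: 100 mm along its x, 140 mm along its y, 22 mm high, 0.2 to 0.34 kg; slides at some 1 to 3 N. Moulding 16 mm wide, panel 5 mm below its top. Origin: centre of the underside, z up. Starts up to 130 mm from home, turned up to 0.3 rad from square, its x roughly along the stop's x; when home both are parallel.
- frame_corner (a point): The frame's outside corner that belongs in the stop: far left corner (50, 70 mm from the frame's origin), 11 mm above its underside. Axes as the frame's.
- stop_corner (a point): Inside corner of the stop, where the inner faces meet, 11 mm above the table. x points away from the robot, square to the far fence (inner face x = 0, from y = -200 mm to 0); y points left, square to the left fence (inner face y = 0, from x = -150 mm to 0); z up. Yaw varies up to 0.25 rad. The frame belongs on the -x, -y side, its frame_corner on this point.
- stop: The L-shaped plywood corner stop, fixed and rigid on the bare table: two fences 22 mm high and 25 mm thick, the far one 225 mm and the left one 150 mm long. Origin at the inside corner at table level, axes as stop_corner.
- square_frame: Bystander: a square frame of the same wood, 120 x 120 x 22 mm, flat on the table to the right of the oblong one. Origin under its centre.
- glue: Bystander: white glue bottle, 48 mm across, 120 mm tall, standing beyond the far fence. Origin under its centre.
- arch: Bystander: white printed arch on two posts, base 50 x 100 mm, about 131 mm tall, standing to the left of the left fence. Origin under its centre.
- tape: Bystander: cardboard tape roll lying flat, 60 mm across, 24 mm high, left of and nearer the robot than the frame. Origin under its centre.
- spool: Bystander: small red spool standing on its flange, 60 mm across, 28 mm high, beyond the far fence near its right end. Origin under its centre.
- mouse: Bystander: white computer mouse, 105 x 58 x 24 mm, at the left. Origin under its centre.
Things that resemble listed ones, but are neither listed nor needed, are in the scene too. What is shaped like the frame but purple is not meant.

How it is judged:
At the end, for the whole second after the job is handed in: The oblong frame lies flat and at rest on the table, its far left corner within 4 mm of the stop's inside corner in both directions, its sides parallel to the fences within 0.03 rad (x of frame_corner in the frame of stop_corner between -0.004 and 0.004 m and y of frame_corner in the frame of stop_corner between -0.004 and 0.004 m and angle between the x axis of frame and the x axis of stop_corner, either way round below 0.03 rad and angle between frame's own z axis and vertical below 0.03 rad and height (world z) of frame below 0.003 m and linear speed of frame below 0.01 m/s); the robot touches nothing.
It fails at once if the frame is lifted off the table or tipped (height (world z) of frame above 0.01 m or angle between frame's own z axis and vertical above 0.12 rad).
It fails at once if the frame is struck or flung (faster than 0.4 m/s) (linear speed of frame above 0.4 m/s).
It fails at once if another thing on the table is moved by more than 10 mm (distance of any of square_frame, glue, arch, tape, spool, mouse from where it was at the start of the episode above 0.01 m).
It also fails if it takes over 58 s, if anything falls off the work surface, if the arm or the gripper's body presses on something with over 40 N, if the wrist force passes 120 N, or if a joint passes its speed limit or range.

## Working session

There is one attempt and no reset: what is moved stays moved. The work goes in short steps, Python scripts to look and compute and a tool call to move; the robot and the scene stay as the last step left them, time stands still between calls to the robot, and variables do not carry over. Pictures are saved under pics/ and viewed, and the job is handed in when it is done.

Besides the shell and the picture viewer there is one more tool, called after "Request:" in YAML: its name, and indented under it one key for each argument. send_rows: Moves the arm, as the interface text tells. Its arguments: {"type":"object","properties":{"motion":{"type":"array","items":{"type":"array"}},"jaw":{"type":"number"},"newtons":{"type":"number"}},"required":["motion"]}

```bash
mkdir -p pics
cat > h.py <<'E'
import numpy as np, cv2
from rig import bot, cams, order, spotter
def cam(n):
    p=cams.camera_params(n); return np.array(p["camera_matrix"]),np.array(p["cam_to_world"])
def w2p(n,P):
    K,T=cam(n); P=np.atleast_2d(P); c=(P-T[:3,3])@T[:3,:3]; q=c@K.T; return q[:,:2]/q[:,2:]
def p2w(n,uv,z):
    K,T=cam(n); uv=np.atleast_2d(uv); d=np.c_[uv,np.ones(len(uv))]@np.linalg.inv(K).T@T[:3,:3].T
    o=T[:3,3]; s=(z-o[2])/d[:,2:]; return o+s*d
def save(n,f):
    im=cams.get_image(n); cv2.imwrite('pics/'+f,im[:,:,::-1]); return im
E
python3 - <<'E'
from h import *
s=bot.read_state(); print(s['t'],s['position'],s['tcp_rot'],s['joint_pos'],s['width'],s['ft_force'])
for n in ('scene','side'):
    im=save(n,n+'0.png'); K,T=cam(n); print(n,K[0,0],T[:3,3].round(3),T[:3,2].round(2))
    for t in ('frame','frame_corner','stop_corner','stop','square_frame','tape','mouse','glue','arch','spool'):
        r=spotter.pinpoint(n,t)
        print(n,t,[(np.round(a['location']).tolist(),round(a['conf'],2),p2w(n,a['location'],.011 if 'corner' in t else 0)[0].round(3).tolist()) for a in r[:3]])
print(cams.camera_params('wrist'))
E
```

```text
0.0 [0.20549394 0.53645746 0.19612098] [-5.71400507e-01 -3.08882175e+00  2.73072950e-03] [ 1.18495770e+00  3.20303345e-01  1.56566039e+00  5.09384963e-06
  1.25740497e+00 -1.99963975e-02] 0.09140725855929617 [-0.23062665 -0.24869591 -0.39768891]
scene 371.9556995793983 [1.513 0.197 0.794] [-0.76 -0.12 -0.64]
scene frame [([229.0, 176.0], 0.95, [0.506, -0.057, 0.0]), ([147.0, 207.0], 0.67, [0.695, -0.287, 0.0]), ([311.0, 235.0], 0.63, [0.754, 0.235, 0.0])]
scene frame_corner [([249.0, 187.0], 0.97, [0.571, 0.023, 0.011]), ([336.0, 247.0], 0.61, [0.804, 0.304, 0.011]), ([254.0, 224.0], 0.45, [0.742, 0.064, 0.011])]
scene stop_corner [([261.0, 202.0], 0.87, [0.639, 0.074, 0.011])]
scene stop [([263.0, 204.0], 0.79, [0.638, 0.08, 0.0])]
scene square_frame [([164.0, 160.0], 0.79, [0.434, -0.32, 0.0]), ([284.0, 171.0], 0.68, [0.458, 0.131, 0.0]), ([229.0, 176.0], 0.25, [0.506, -0.057, 0.0])]
scene tape [([289.0, 169.0], 0.49, [0.441, 0.149, 0.0])]
scene mouse [([382.0, 180.0], 0.61, [0.472, 0.469, 0.0])]
scene glue [([252.0, 222.0], 0.62, [0.721, 0.057, 0.0])]
scene arch []
scene spool [([
[... 712 characters left out ...]
0.049, -0.0]), ([236.0, 170.0], 0.32, [0.582, 0.216, -0.0])]
side arch [([233.0, 171.0], 0.8, [0.573, 0.217, 0.0])]
side spool [([309.0, 225.0], 0.56, [0.686, -0.075, 0.0])]
{'camera_matrix': array([[282.72210334,   0.        , 254.96379425],
       [  0.        , 282.72210334, 193.69641522],
       [  0.        ,   0.        ,   1.        ]]), 'hand_eye': array([[-9.07385079e-04, -9.65212042e-01, -2.61466807e-01,
         7.40228227e-02],
       [ 9.99999315e-01, -1.06920377e-03,  4.76633734e-04,
         1.47250839e-04],
       [-7.39613917e-04, -2.61466196e-01,  9.65212350e-01,
        -1.87546689e-01],
       [ 0.00000000e+00,  0.00000000e+00,  0.00000000e+00,
         1.00000000e+00]])}
```

View pics/scene0.png

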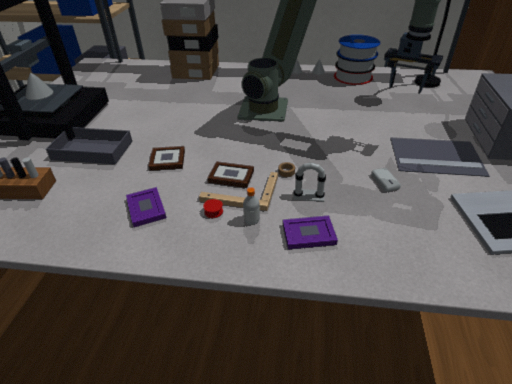

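View pics/side0.png

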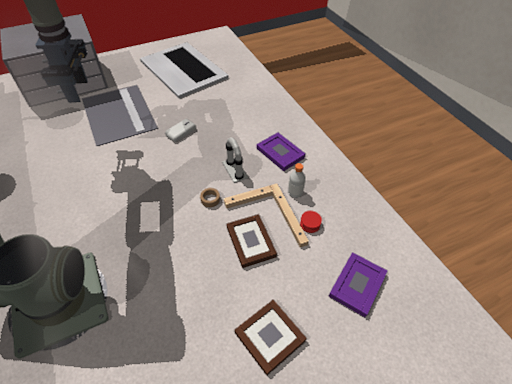

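The oblong brown frame is at side px (251,240), next to the stop corner at (273,190). The square frame is at (270,337), and the purple frames are decoys. I'll move up for a wrist view.

Request:
send_rows:
  motion:
    - [[-35,-20,-7],0]
    - [[-70,-40,-14],0]
    - [[-105,-60,-21],0]
    - [[-140,-80,-28],0]
    - [[-175,-100,-35],0]
    - [[-210,-120,-42],0]
    - [[-245,-140,-50],0]
    - [[-280,-160,-50],0]

```text
t: 1.77
position: [0.4115, 0.2862, 0.2488]
tcp_rot: [0.571, 3.087, 0.004]
ft_force: [1.5, 0.7, 0.5]
width: 0.0911
```

Request:
send_rows:
  motion:
    - [[-36,-20,0],0]
    - [[-72,-40,0],0]
    - [[-108,-62,0],0]
    - [[-144,-84,0],0]
    - [[-180,-106,0],0]
    - [[-216,-128,0],0]
    - [[-252,-150,0],0]
    - [[-288,-172,0],0]

```text
t: 2.43
position: [0.6164, 0.0243, 0.2471]
tcp_rot: [0.572, 3.089, 0.001]
ft_force: [0.8, 0.3, -0.3]
width: 0.0913
```

Request:
send_rows:
  motion:
    - [[-30,-17,0],0]
    - [[-60,-34,0],0]
    - [[-60,-34,0],0]
    - [[-60,-34,0],0]

```text
t: 2.77
position: [0.6598, -0.0285, 0.2458]
tcp_rot: [-0.575, -3.087, -0.0]
ft_force: [0.2, 0.6, 0.7]
width: 0.0913
```

```bash
cat >> h.py <<'E'
from scipy.spatial.transform import Rotation as R
def wT(s=None):
    s=s or bot.read_state()
    T=np.eye(4);T[:3,:3]=R.from_rotvec(s['tcp_rot']).as_matrix();T[:3,3]=s['position']; return T
_old=cam
def cam(n):
    if n!='wrist': return _old(n)
    p=cams.camera_params(n); return np.array(p["camera_matrix"]),wT()@np.array(p["hand_eye"])
E
python3 - <<'E'
from h import *
s=bot.read_state(); print(s['t'],s['position'],wT(s)[:3,:2].round(3).tolist(),s['joint_pos'])
n='wrist'
im=save(n,'w1.png')
for t in ('frame','frame_corner','stop_corner','square_frame','tape','glue'):
        r=spotter.pinpoint(n,t)
        print(n,t,[(np.round(a['location']).tolist(),round(a['conf'],2),p2w(n,a['location'],.011 if 'corner' in t else 0)[0].round(3).tolist()) for a in r[:3]])
E
```

```text
2.7667 [ 0.65982309 -0.02846941  0.24584757] [[-0.933, 0.36], [0.36, 0.933], [0.001, -0.0]] [-6.07081175e-02  4.36931994e-01  1.26130260e+00  3.28847339e-04
  1.44479829e+00 -1.26305259e+00]
wrist frame [([120.0, 245.0], 0.85, [0.702, -0.284, 0.0]), ([201.0, 73.0], 0.6, [0.506, -0.05, 0.0])]
wrist frame_corner [([491.0, 167.0], 0.95, [0.786, 0.309, 0.011]), ([258.0, 94.0], 0.83, [0.561, 0.017, 0.011]), ([90.0, 200.0], 0.74, [0.614, -0.284, 0.011])]
wrist stop_corner [([317.0, 130.0], 0.91, [0.639, 0.079, 0.011])]
wrist square_frame [([19.0, 91.0], 0.84, [0.433, -0.305, 0.0])]
wrist tape []
wrist glue [([317.0, 177.0], 0.85, [0.71, 0.06, 0.0])]
```

View pics/w1.png

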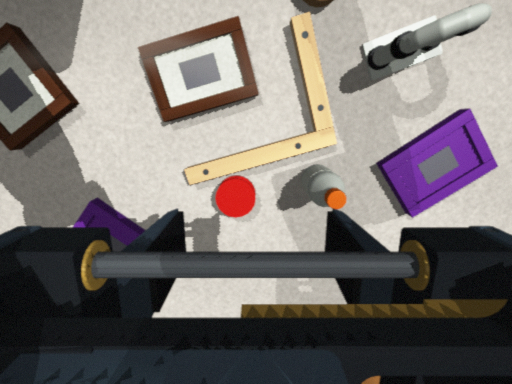

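The frame's top corners are near (139,48), (238,18), (257,95) and (165,122). The stop's inner corner is at about (317,130). Next I'll fit both as box models.

```bash
cat >> h.py <<'E'
def pose2(p): # x,y,yaw -> 2x2, origin
    c,s=np.cos(p[2]),np.sin(p[2]); return np.array([[c,-s],[s,c]]),np.array(p[:2])
def pts(p,loc,z):
    A,o=pose2(p); q=np.atleast_2d(loc)@A.T+o; return np.c_[q,np.full(len(q),z)]
FR=np.array([[50,70],[50,-70],[-50,-70],[-50,70]])/1000.
ST=np.array([[0,0],[0,-200],[25,-200],[25,25],[-150,25],[-150,0]])/1000.
def ns(n,p,loc):  # silhouette mask of prism, height 22
    from numpy import float32
    return w2p(n,pts(p,loc,.022)),w2p(n,pts(p,loc,0.))
def mask(n,p,loc,S=4):
    m=np.zeros((384*S,512*S),np.uint8); a,b=ns(n,p,loc); f=lambda q:np.round((q+.5)*S).astype(np.int32)
    cv2.fillPoly(m,[f(a)],255); cv2.fillPoly(m,[f(b)],255)
    for i in range(len(a)):
        j=(i+1)%len(a); cv2.fillPoly(m,[f(np.array([a[i],a[j],b[j],b[i]]))],255)
    return cv2.resize(m,(512,384),interpolation=cv2.INTER_AREA)/255.
def fit(n,reg,loc,p0,ign=None):
    from scipy.optimize import minimize
    reg=reg.astype(float); ok=np.ones_like(reg) if ign is None else 1-ign
    f=lambda p:(np.abs(mask(n,p,loc)-reg)*ok).sum()
    r=minimize(f,p0,method='Nelder-Mead',options=dict(initial_simplex=np.array(p0)+np.array([[0,0,0],[.012,0,0],[0,.012,0],[0,0,.1]]),xatol=1e-4,fatol=.1,maxiter=150))
    return r.x,r.fun,f(p0)
def overlay(n,im,f,ps):
    S=3;o=cv2.resize(im[:,:,::-1],None,fx=S,fy=S,interpolation=cv2.INTER_CUBIC)
    for p,loc in ps:
        for z,c in ((.022,(0,255,0)),(0,(255,255,0))):
            cv2.polylines(o,[np.round((w2p(n,pts(p,loc,z))+.5)*S).astype(np.int32)],True,c,1)
    return o
def rel(pf,ps):
    A,o=pose2(ps); c=pts(pf,FR[:1],0)[0,:2]; return (c-o)@A*1000, pf[2]-ps[2]
E
python3 - <<'E'
from h import *
n='wrist'; im=cams.get_image(n)
out=[]
tr=spotter.trace(n,'frame'); 
for a in tr: print('frame',a['conf'],np.round(a['location']),a['region'].sum())
ts=spotter.trace(n,'stop')
for a in ts: print('stop',a['conf'],np.round(a['location']),a['region'].sum())
fr=min(tr,key=lambda a:np.linalg.norm(np.array(a['location'])-[200,72]))
pf=fit(n,fr['region'],FR,[.506,-.05,0.03]); ps=fit(n,ts[0]['region'],ST,[.639,.079,.08])
print(pf,ps,rel(pf[0],ps[0]))
o=overlay(n,im,'',[(pf[0],FR),(ps[0],ST)])
cv2.imwrite('pics/o1.png',o[0:600,380:1160])
np.save('fit.npy',[pf[0],ps[0]])
E
```

```text
frame 0.91 [112. 224.] 1621
frame 0.79 [198.  70.] 8297
frame 0.6 [435. 166.] 7083
stop 0.74 [297. 136.] 5268
stop 0.16 [322. 186.] 1398
(array([ 0.50662633, -0.05091947, -0.1003062 ]), np.float64(135.4313725490196), np.float64(1037.0156862745098)) (array([ 0.63937235,  0.07170687, -0.09506375]), np.float64(249.50196078431372), np.float64(4412.027450980392)) (array([-70.14060238, -64.93607705]), np.float64(-0.0052424553016546666))
```

View pics/o1.png

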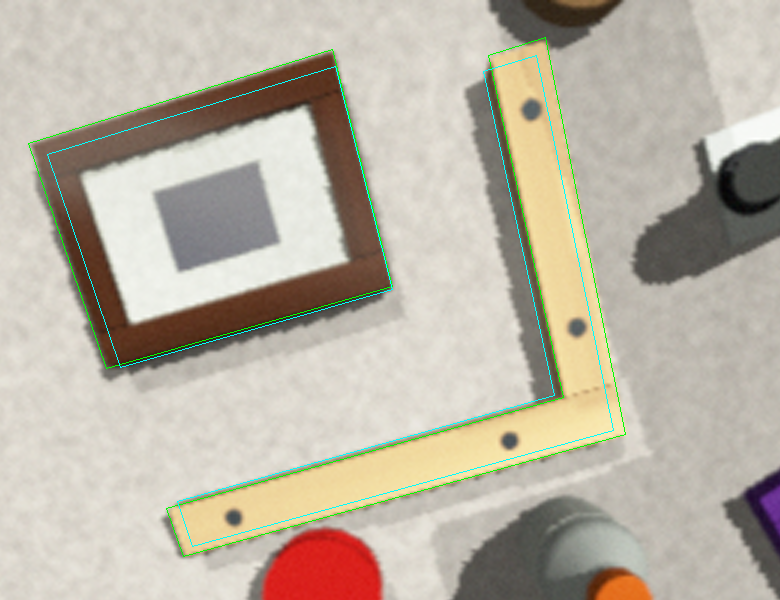

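Request:
send_rows:
  motion:
    - [[32,-15,0],-2]
    - [[64,-29,0],-4]
    - [[96,-44,0],-7]
    - [[129,-58,0],-9]
    - [[161,-73,0],-11]
    - [[193,-87,0],-13]
    - [[225,-102,0],-15.6]
    - [[225,-102,0],-15.6]

```text
t: 3.93
position: [0.4062, -0.0415, 0.2471]
tcp_rot: [-0.145, -3.135, 0.0]
ft_force: [-0.6, 0.2, 0.0]
width: 0.0911
```

```bash
cat >> h.py <<'E'
def tcp_rel():
    s=bot.read_state();T=wT(s);pf,ps=np.load('fit.npy');A,o=pose2(ps)
    q=(T[:2,3]-o)@A*1000; ty=T[:2,1]@A
    print('t',round(s['t'],2),'tcp in stop mm',q.round(1),'z',round(T[2,3]*1000,1),'tooly in stop',ty.round(3),'deg',np.degrees(np.arctan2(-ty[0],ty[1])).round(2),'F stop',(s['ft_force'][:2]@A).round(1),s['ft_force'][2].round(1))
E
python3 -c "
from h import *
tcp_rel()"
```

```text
t 3.93 tcp in stop mm [-221.4 -134.8] z 247.1 tooly in stop [-0.002  1.   ] deg 0.14 F stop [-0.7  0.2] 0.0
```

Request:
send_rows:
  motion:
    - [[0,0,36],0]
    - [[0,0,72],0]
    - [[0,0,108],0]
    - [[0,0,144],0]
    - [[0,0,180],0]
    - [[0,0,205],0]
    - [[0,0,222],0]
    - [[0,0,232],0]

```text
t: 4.6
position: [0.4117, -0.0414, 0.013]
tcp_rot: [-0.147, -3.135, -0.001]
ft_force: [-0.1, 0.3, 0.5]
width: 0.0909
```

Request:
send_rows:
  motion:
    - [[0,0,0],0]
    - [[-10,0,0],0]
    - [[-18,0,0],0]
    - [[-26,0,0],0]
    - [[-32,0,0],0]
    - [[-38,0,0],0]
    - [[-44,0,0],0]
    - [[-50,0,0],0]

```text
t: 5.27
position: [0.4632, -0.0464, 0.0151]
tcp_rot: [0.147, 3.138, 0.0]
ft_force: [-0.6, 0.4, 0.8]
width: 0.0911
```

```bash
python3 -c "
from h import *
tcp_rel()
save('wrist','w2.png');save('side','s2.png')"
```

```text
t 5.27 tcp in stop mm [-164.2 -134.3] z 15.1 tooly in stop [-0.002  1.   ] deg 0.09 F stop [-0.7  0.4] 0.8
```

View pics/w2.png

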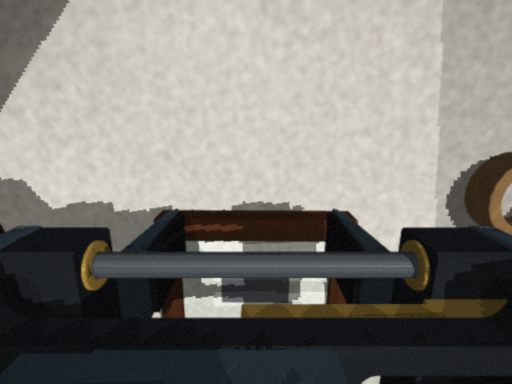

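View pics/s2.png

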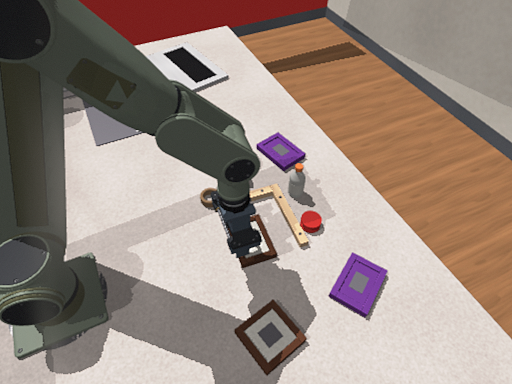

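Request:
send_rows:
  motion:
    - [[-6,0,0],0]
    - [[-12,0,0],0]
    - [[-18,0,0],0]
    - [[-24,0,0],0]
    - [[-30,0,0],0]
    - [[-36,0,0],0]
    - [[-40,0,0],0]
    - [[-42,0,0],0]

```text
t: 6.03
position: [0.5051, -0.0504, 0.0149]
tcp_rot: [0.147, 3.138, 0.0]
ft_force: [-0.4, 0.8, 0.0]
width: 0.0913
```

```bash
python3 -c "
from h import *
tcp_rel()
n='side'
im=cams.get_image(n)
cv2.imwrite('pics/s3.png',cv2.resize(im[150:290,180:340,::-1],None,fx=4,fy=4))
cv2.imwrite('pics/w3.png',cams.get_image('wrist')[:,:,::-1])
"
```

```text
t 6.03 tcp in stop mm [-122.  -134.3] z 14.9 tooly in stop [-0.002  1.   ] deg 0.09 F stop [-0.5  0.7] 0.0
```

View pics/s3.png

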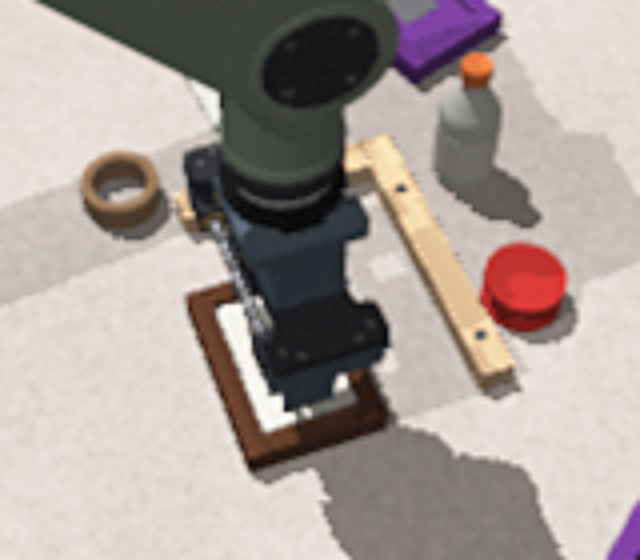

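View pics/w3.png

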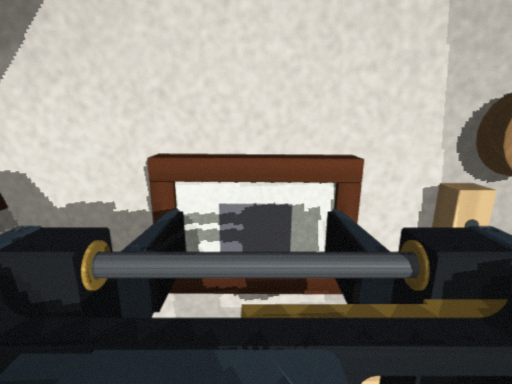

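```bash
python3 -c "
from h import *
tcp_rel()
pf,ps=np.load('fit.npy');A,o=pose2(ps)
for z in (.022,0,.03,.05):
  print(z,((p2w('wrist',[[150,155],[362,156],[166,182]],z)[:,:2]-o)@A*1000).round(1).tolist())
P=wT(); print(w2p('wrist',[(P@[0,y,zz,1])[:3] for y in(-.0455,.0455) for zz in (.008,-.011)]))
print(w2p('side',[(P@[0,y,zz,1])[:3] for y in(-.0455,.0455) for zz in (.008,-.011)]))
print(w2p('side',[pts(pf,FR,.022)]) if 0 else w2p('side',pts(pf,FR,.022)))
tr=spotter.trace('side','frame')
for a in tr: print(a['conf'],np.round(a['location']))
"
```

```text
t 6.13 tcp in stop mm [-122.6 -134.3] z 14.8 tooly in stop [-0.002  1.   ] deg 0.09 F stop [ 0.5 -0.6] 0.8
0.022 [[-173.2, -200.9], [-172.6, -65.7], [-155.5, -192.1]]
0 [[-170.3, -209.0], [-169.7, -57.3], [-150.5, -199.2]]
0.03 [[-174.2, -197.9], [-173.7, -68.7], [-157.4, -189.5]]
0.05 [[-176.8, -190.5], [-176.3, -76.3], [-161.9, -183.1]]
[[192.65919803 221.22974848]
 [186.64371606 231.29650114]
 [316.30112926 221.11479906]
 [322.23540421 231.1705852 ]]
[[255.17847189 253.91480035]
 [255.27980623 250.33190892]
 [243.97665163 227.74477276]
 [243.91440902 223.97952548]]
[[258.21210279 213.24874555]
 [276.57818354 252.97624849]
 [241.2988401  264.32858198]
 [225.35782042 222.81639561]]
0.87 [244. 251.]
0.66 [358. 284.]
0.57 [287. 149.]
0.25 [287. 212.]
```

```bash
python3 -c "
from h import *
im=cv2.imread('pics/w3.png'); o=cv2.resize(im[140:310,130:390],None,fx=3,fy=3,interpolation=cv2.INTER_CUBIC)
pf,ps=np.load('fit.npy')
for z,c in((.022,(0,255,0)),(0,(255,255,0))):
  cv2.polylines(o,[np.round((w2p('wrist',pts(pf,FR,z))+.5-[130,140])*3).astype(np.int32)],True,c,1)
cv2.imwrite('pics/w3z.png',o)
im=cams.get_image('scene'); cv2.imwrite('pics/sc3.png',cv2.resize(im[140:240,180:300,::-1],None,fx=5,fy=5,interpolation=cv2.INTER_CUBIC))
s=bot.read_state();print(s['joint_torque'],s['joint_pos'],s['wrist_torque'],s['width'])
"
```

```text
[-3.35619152e-04 -3.87697005e+01 -1.64171702e+01 -2.64271471e-02
  5.44905779e-02 -1.29456434e-04] [-1.22159671e-01  4.06147631e-01  1.96382132e+00  1.36196193e-04
  7.72277753e-01 -1.59953971e+00] [ 0.05550331  0.04367238 -0.00848232] 0.09080582062471232
```

View pics/w3z.png

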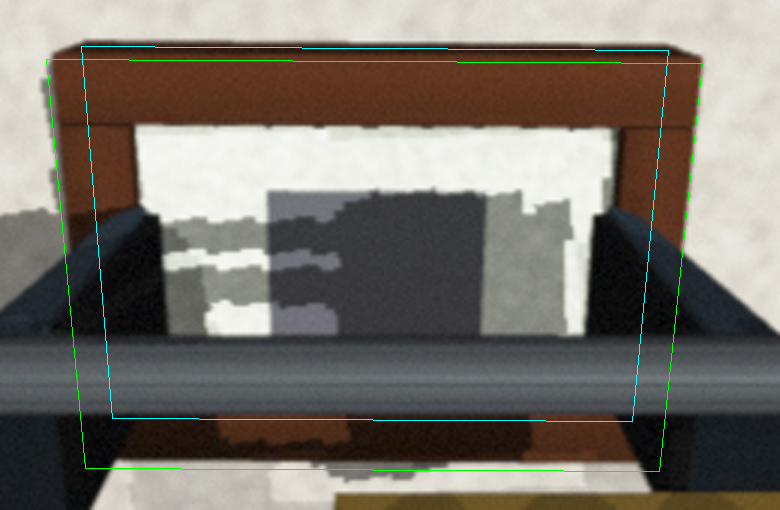

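View pics/sc3.png

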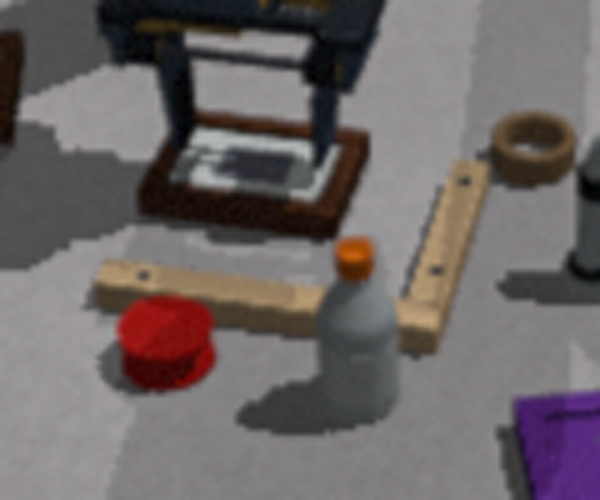

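```bash
python3 -c "
from h import *
P=wT()
for n,(x0,y0,k) in (('scene',(180,140,5)),('side',(180,150,4))):
  for zz in (.008,-.01,-.02,-.03):
    print(n,zz,((w2p(n,[(P@[x,y,zz,1])[:3] for y in(-.059,-.0455,.0455,.059) for x in (-.016,.016)])-[x0,y0])*k).round().astype(int).tolist())
im=cams.get_image('side');cv2.imwrite('pics/s4.png',cv2.resize(im[200:280,215:290,::-1],None,fx=8,fy=8,interpolation=cv2.INTER_CUBIC)[:600])
"
```

```text
scene 0.008 [[167, 175], [181, 148], [186, 177], [200, 150], [312, 193], [324, 165], [331, 196], [342, 168]]
scene -0.01 [[165, 154], [179, 127], [183, 156], [197, 129], [311, 172], [323, 145], [330, 175], [341, 147]]
scene -0.02 [[163, 142], [178, 116], [182, 145], [196, 118], [310, 161], [322, 133], [329, 163], [341, 136]]
scene -0.03 [[162, 131], [176, 104], [181, 133], [195, 106], [309, 149], [321, 121], [329, 151], [340, 124]]
side 0.008 [[329, 425], [285, 440], [322, 409], [278, 423], [276, 305], [234, 318], [270, 290], [228, 303]]
side -0.01 [[330, 412], [285, 426], [322, 395], [278, 410], [276, 291], [233, 303], [270, 276], [227, 289]]
side -0.02 [[330, 404], [285, 419], [323, 387], [278, 402], [276, 282], [233, 295], [270, 268], [227, 280]]
side -0.03 [[331, 396], [285, 411], [323, 380], [278, 394], [276, 274], [233, 287], [269, 260], [227, 272]]
```

View pics/s4.png

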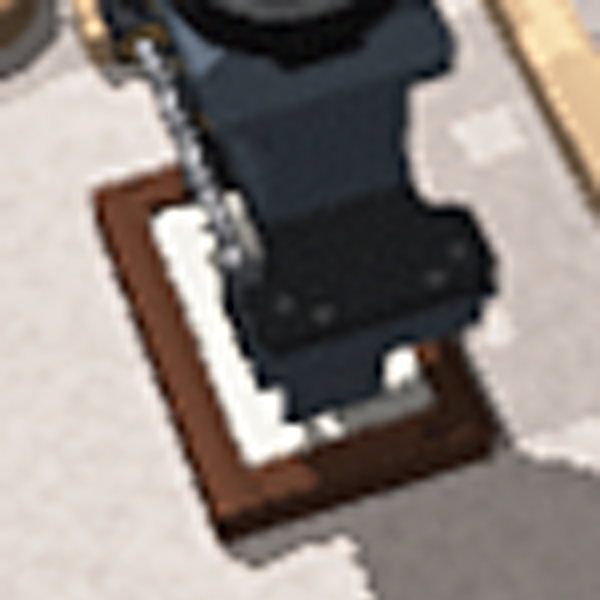

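The frame hasn't moved. Near edge is still at stop x ≈ -172, and the open fingertips passed above it. With the jaws open they end visibly higher than specified. I'll lift, back off, and come down lower, checking for table contact by force.

Request:
send_rows:
  motion:
    - [[0,0,-20],0]
    - [[0,0,-40],0]
    - [[30,0,-40],0]
    - [[60,0,-40],0]
    - [[85,0,-40],0]
    - [[95,0,-40],0]
    - [[95,0,-20],0]
    - [[95,0,0],0]

```text
t: 6.95
position: [0.4111, -0.0416, 0.0157]
tcp_rot: [0.147, 3.133, -0.001]
ft_force: [-0.1, 0.1, -1.4]
width: 0.0915
```

Request:
send_rows:
  motion:
    - [[0,0,3],0]
    - [[0,0,6],0]
    - [[0,0,6],0]

```text
t: 7.2
position: [0.4103, -0.0415, 0.0089]
tcp_rot: [0.147, 3.138, 0.0]
ft_force: [-0.3, -0.3, 0.1]
width: 0.0913
```

Request:
send_rows:
  motion:
    - [[0,0,2],0]
    - [[0,0,4],0]
    - [[0,0,4],0]

```text
t: 7.45
position: [0.4101, -0.0415, 0.0051]
tcp_rot: [0.147, 3.137, 0.0]
ft_force: [0.3, -0.4, -0.5]
width: 0.091
```

```bash
python3 -c "
from h import *
tcp_rel()
im=cams.get_image('wrist');cv2.imwrite('pics/w5.png',im[:,:,::-1])
im=cams.get_image('side');cv2.imwrite('pics/s5.png',cv2.resize(im[180:280,180:280,::-1],None,fx=6,fy=6,interpolation=cv2.INTER_CUBIC)[:600])
"
```

```text
t 7.45 tcp in stop mm [-217.5 -134.4] z 5.1 tooly in stop [-0.002  1.   ] deg 0.09 F stop [ 0.4 -0.4] -0.5
```

View pics/w5.png

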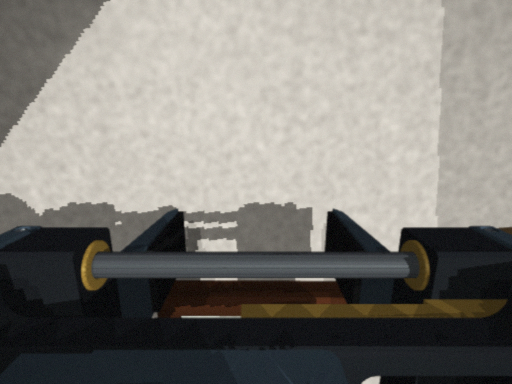

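View pics/s5.png

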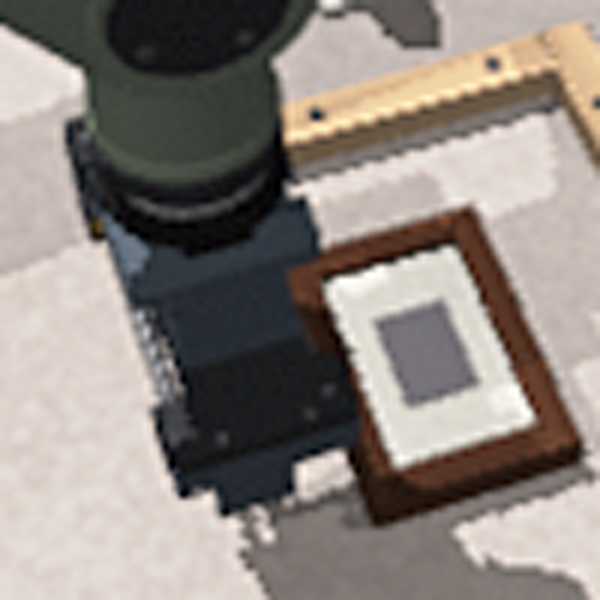

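Request:
send_rows:
  motion:
    - [[0,0,2],0]
    - [[0,0,4],0]
    - [[0,0,6],0]
    - [[0,0,6],0]

```text
t: 7.88
position: [0.4094, -0.0414, -0.0015]
tcp_rot: [-0.147, -3.137, -0.0]
ft_force: [-0.5, -0.4, 0.3]
width: 0.091
```

Request:
send_rows:
  motion:
    - [[0,0,2],0]
    - [[0,0,4],0]
    - [[0,0,4],0]

```text
t: 8.13
position: [0.4094, -0.0414, -0.0054]
tcp_rot: [-0.147, -3.137, -0.0]
ft_force: [-0.1, 0.6, 0.2]
width: 0.0911
```

```bash
python3 -c "
from h import *
tcp_rel()
im=cams.get_image('side');cv2.imwrite('pics/s6.png',cv2.resize(im[180:280,180:280,::-1],None,fx=6,fy=6,interpolation=cv2.INTER_CUBIC)[:600])
"
```

```text
t 8.13 tcp in stop mm [-218.2 -134.4] z -5.4 tooly in stop [-0.002  1.   ] deg 0.09 F stop [-0.2  0.6] 0.2
```

View pics/s6.png

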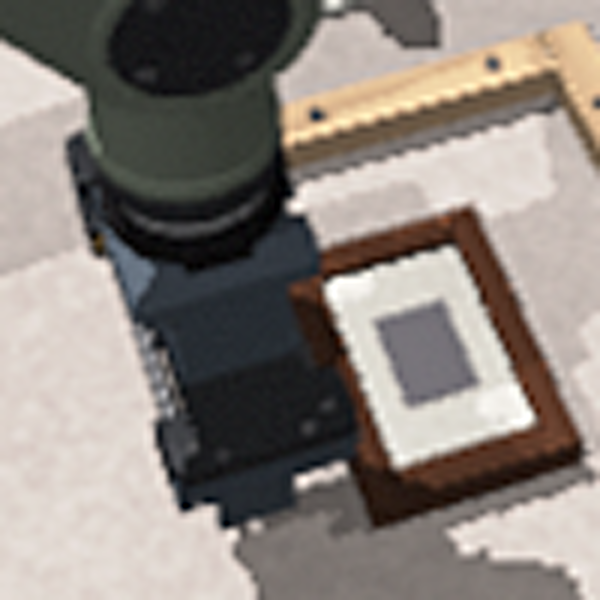

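Request:
send_rows:
  motion:
    - [[0,0,2],0]
    - [[0,0,4],0]
    - [[0,0,4],0]

```text
t: 8.43
position: [0.4095, -0.0414, -0.0094]
tcp_rot: [-0.147, -3.138, -0.0]
ft_force: [-0.4, 0.1, 0.3]
width: 0.0911
```

Request:
send_rows:
  motion:
    - [[0,0,2],0]
    - [[0,0,3],0]
    - [[0,0,3],0]

```text
t: 8.68
position: [0.4095, -0.0414, -0.0123]
tcp_rot: [-0.147, -3.138, -0.0]
ft_force: [0.3, 0.5, 0.6]
width: 0.0916
```

Request:
send_rows:
  motion:
    - [[0,0,2],0]
    - [[0,0,3],0]
    - [[0,0,3],0]

```text
t: 8.93
position: [0.4096, -0.0414, -0.0153]
tcp_rot: [-0.147, -3.138, -0.0]
ft_force: [0.2, 0.5, -0.5]
width: 0.0909
```

```bash
python3 -c "
from h import *
tcp_rel()
im=cams.get_image('side');cv2.imwrite('pics/s7.png',cv2.resize(im[180:280,180:280,::-1],None,fx=6,fy=6,interpolation=cv2.INTER_CUBIC)[:600])
im=cams.get_image('scene');cv2.imwrite('pics/sc7.png',cv2.resize(im[100:220,180:300,::-1],None,fx=5,fy=5,interpolation=cv2.INTER_CUBIC)[:600])
"
```

```text
t 8.93 tcp in stop mm [-218.  -134.4] z -15.3 tooly in stop [-0.002  1.   ] deg 0.09 F stop [0.2 0.6] -0.5
```

View pics/s7.png

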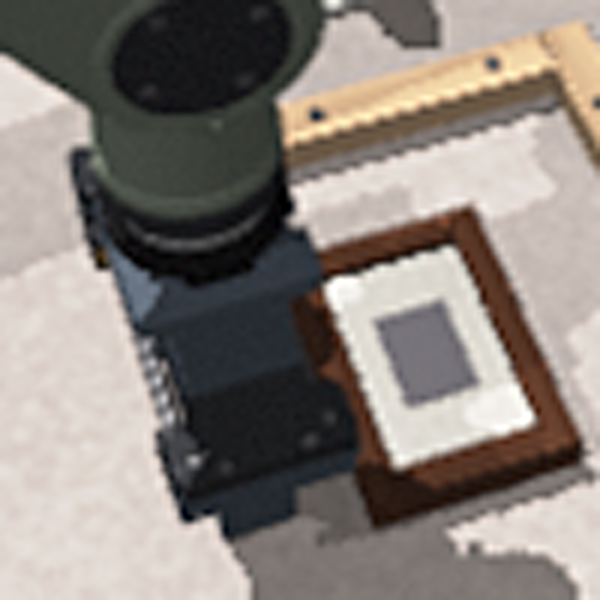

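View pics/sc7.png

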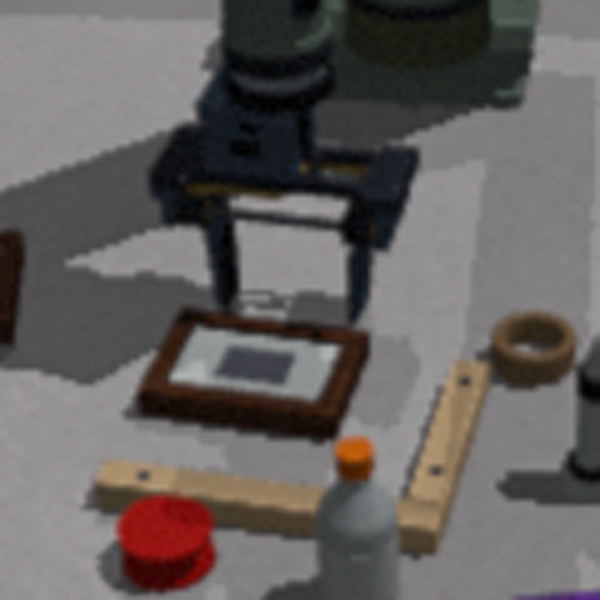

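Tips now look a few mm above the table with no contact force. Pushing again at this height.

Request:
send_rows:
  motion:
    - [[-8,0,0],0]
    - [[-16,0,0],0]
    - [[-22,0,0],0]
    - [[-27,0,0],0]
    - [[-32,0,0],0]
    - [[-38,0,0],0]
    - [[-44,0,0],0]
    - [[-50,0,0],0]

```text
t: 9.7
position: [0.4601, -0.0461, -0.0153]
tcp_rot: [0.147, 3.138, 0.0]
ft_force: [-1.3, -1.1, -0.9]
width: 0.0911
```

```bash
python3 -c "
from h import *
tcp_rel()
im=cams.get_image('side');cv2.imwrite('pics/s8.png',cv2.resize(im[180:280,200:320,::-1],None,fx=6,fy=6,interpolation=cv2.INTER_CUBIC)[:600])
"
```

```text
t 9.7 tcp in stop mm [-167.3 -134.3] z -15.3 tooly in stop [-0.002  1.   ] deg 0.09 F stop [-1.2 -1.2] -0.9
```

View pics/s8.png

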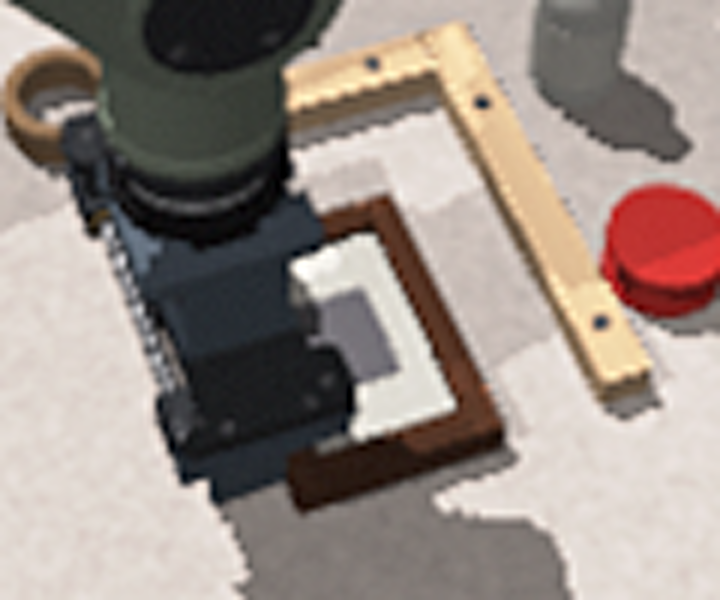

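The frame is moving squarely: its far right corner went from (277,253) to (284,252).

Request:
send_rows:
  motion:
    - [[-6,0,0],0]
    - [[-12,0,0],0]
    - [[-18,0,0],0]
    - [[-24,0,0],0]
    - [[-30,0,0],0]
    - [[-36,0,0],0]
    - [[-41,0,0],0]
    - [[-45,0,0],0]

```text
t: 10.42
position: [0.5053, -0.0504, -0.0151]
tcp_rot: [0.147, 3.137, 0.0]
ft_force: [-2.6, 0.0, 0.4]
width: 0.0909
```

```bash
python3 -c "
from h import *
tcp_rel()
im=cams.get_image('side');cv2.imwrite('pics/s9.png',cv2.resize(im[180:280,200:320,::-1],None,fx=6,fy=6,interpolation=cv2.INTER_CUBIC)[:600])
"
```

```text
t 10.42 tcp in stop mm [-121.8 -134.3] z -15.1 tooly in stop [-0.002  1.   ] deg 0.09 F stop [-2.6 -0.2] 0.4
```

View pics/s9.png

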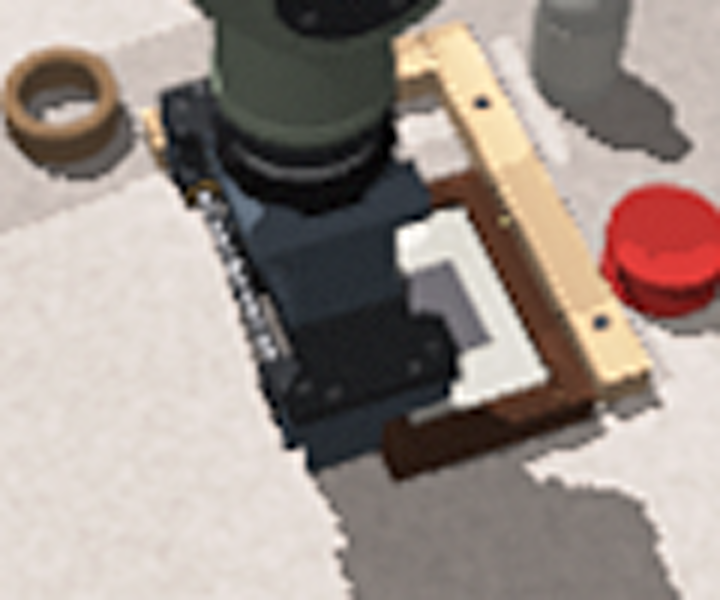

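Request:
send_rows:
  motion:
    - [[-1,0,0],0]
    - [[-2,0,0],0]
    - [[-3,0,0],0]
    - [[-3,0,0],0]

```text
t: 10.8
position: [0.5066, -0.0505, -0.0151]
tcp_rot: [-0.147, -3.137, -0.0]
ft_force: [-3.0, 1.0, 1.6]
width: 0.0912
```

Request:
send_rows:
  motion:
    - [[-1,0,0],0]
    - [[-2,0,0],0]
    - [[-2,0,0],0]

```text
t: 11.05
position: [0.5101, -0.0508, -0.015]
tcp_rot: [0.147, 3.137, 0.0]
ft_force: [-1.1, 0.1, 0.3]
width: 0.091
```

Request:
send_rows:
  motion:
    - [[-1,0,0],0]
    - [[-2,0,0],0]
    - [[-2,0,0],0]

```text
t: 11.3
position: [0.5103, -0.0508, -0.0151]
tcp_rot: [-0.147, -3.136, -0.0]
ft_force: [-5.6, 0.7, 4.6]
width: 0.0913
```

Request:
send_rows:
  motion:
    - [[-1,0,0],0]
    - [[-2,0,0],0]
    - [[-2,0,0],0]

```text
t: 11.55
position: [0.5102, -0.0508, -0.0152]
tcp_rot: [-0.146, -3.132, -0.001]
ft_force: [-9.5, 0.5, 7.7]
width: 0.0912
```

```bash
python3 -c "
from h import *
tcp_rel()
im=cams.get_image('side');cv2.imwrite('pics/s10.png',cv2.resize(im[180:280,200:320,::-1],None,fx=6,fy=6,interpolation=cv2.INTER_CUBIC)[:600])
"
```

```text
t 11.55 tcp in stop mm [-117.  -134.2] z -15.2 tooly in stop [-0.002  1.   ] deg 0.09 F stop [-9.5 -0.4] 7.7
```

View pics/s10.png

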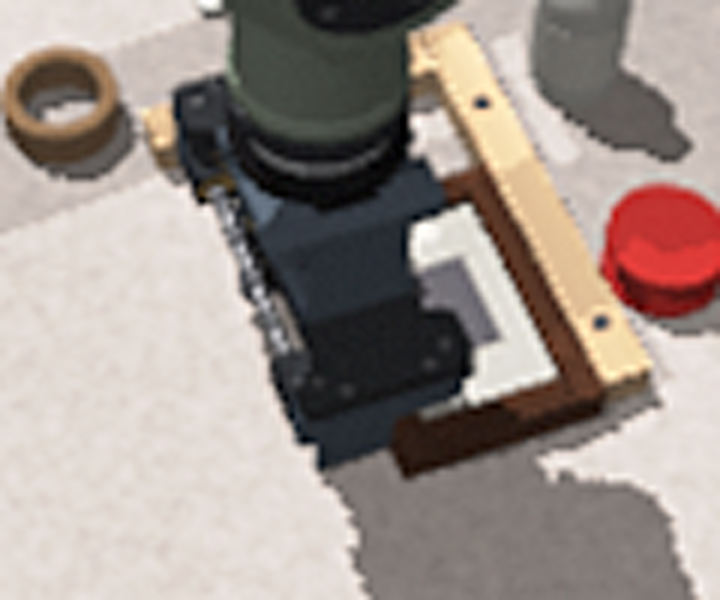

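Flush on the far fence: the force rose to 9.5 N and the frame stopped moving. Next I'll back off, lift, half close the jaw, turn 90°, and go to the frame's right side.

Request:
send_rows:
  motion:
    - [[6,0,0],0]
    - [[14,0,0],0]
    - [[25,0,0],0]
    - [[35,0,-25],0]
    - [[35,0,-60],0]
    - [[35,0,-95],0]
    - [[15,-30,-100],7]
    - [[0,-60,-100],14]
  jaw: 0.5
  newtons: 10

```text
t: 12.27
position: [0.5113, -0.1114, 0.0887]
tcp_rot: [0.531, 3.086, -0.001]
ft_force: [0.8, -0.8, -0.6]
width: 0.0453
```

```bash
python3 -c "
from h import *
tcp_rel()"
```

```text
t 12.27 tcp in stop mm [-110.1 -194.4] z 88.7 tooly in stop [0.243 0.97 ] deg -14.07 F stop [ 0.9 -0.8] -0.6
```

Request:
send_rows:
  motion:
    - [[-15,-6,0],7]
    - [[-30,-12,0],14]
    - [[-45,-19,0],21]
    - [[-60,-26,0],28]
    - [[-68,-31,0],35]
    - [[-68,-31,0],42]
    - [[-68,-31,0],49]
    - [[-68,-31,0],56]

```text
t: 12.93
position: [0.5623, -0.1631, 0.0849]
tcp_rot: [1.927, 2.479, 0.001]
ft_force: [0.1, -0.1, -0.8]
width: 0.0451
```

Request:
send_rows:
  motion:
    - [[0,0,0],7]
    - [[0,0,0],14]
    - [[0,0,0],20]
    - [[0,0,0],20]

```text
t: 13.27
position: [0.5621, -0.1628, 0.085]
tcp_rot: [2.323, 2.112, 0.002]
ft_force: [-0.8, 0.2, 0.8]
width: 0.0456
```

```bash
python3 -c "
from h import *
tcp_rel()
n='wrist'
im=save(n,'w11.png')
r=spotter.trace(n,'frame');print([(a['conf'],np.round(a['location'])) for a in r])
im=cams.get_image('side');cv2.imwrite('pics/s11.png',cv2.resize(im[180:300,200:320,::-1],None,fx=5,fy=5,interpolation=cv2.INTER_CUBIC))
"
```

```text
t 13.27 tcp in stop mm [ -54.6 -240.8] z 85.0 tooly in stop [ 1. -0.] deg -90.01 F stop [-0.8  0.1] 0.8
[(0.73, array([438., 282.])), (0.63, array([260.,  76.]))]
```

View pics/w11.png

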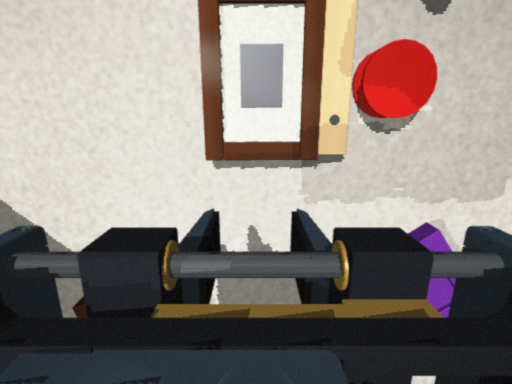

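View pics/s11.png

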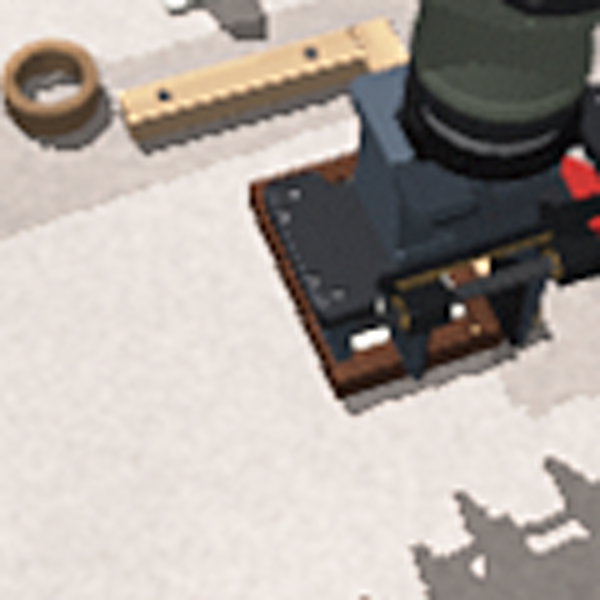

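Request:
send_rows:
  motion:
    - [[0,0,25],0]
    - [[0,0,50],0]
    - [[0,0,70],0]
    - [[0,0,82],0]
    - [[0,0,90],0]
    - [[0,0,96],0]
    - [[0,0,100],0]
    - [[0,0,100],0]

```text
t: 14.08
position: [0.5616, -0.1627, -0.0153]
tcp_rot: [-2.322, -2.116, 0.0]
ft_force: [-0.1, 1.2, -0.3]
width: 0.0456
```

```bash
python3 -c "
from h import *
tcp_rel()
save('wrist','w12.png')
im=cams.get_image('side');cv2.imwrite('pics/s12.png',cv2.resize(im[180:300,200:320,::-1],None,fx=5,fy=5,interpolation=cv2.INTER_CUBIC))
"
```

```text
t 14.08 tcp in stop mm [ -55.2 -240.7] z -15.3 tooly in stop [1.    0.002] deg -89.88 F stop [-0.2  1.2] -0.3
```

View pics/w12.png

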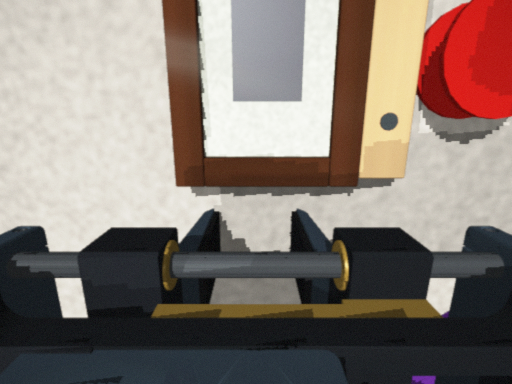

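View pics/s12.png

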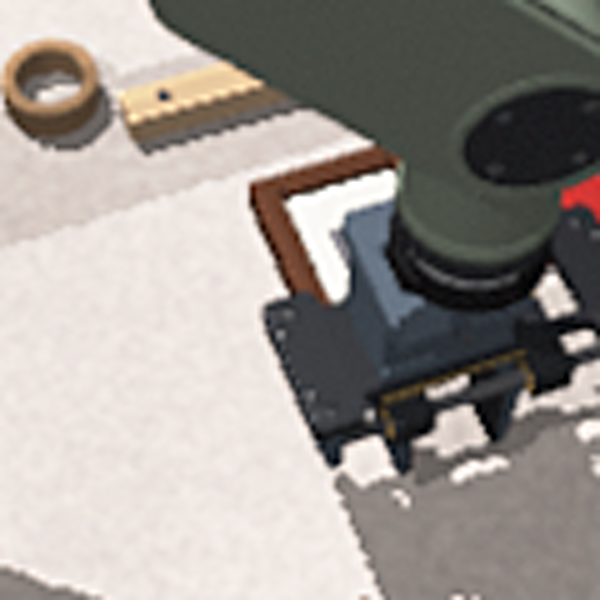

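Request:
send_rows:
  motion:
    - [[7,0,0],0]
    - [[13,0,0],0]
    - [[18,0,0],0]
    - [[23,0,0],0]
    - [[28,0,0],0]
    - [[34,0,0],0]
    - [[40,0,0],0]
    - [[45,0,0],0]

```text
t: 14.85
position: [0.566, -0.1179, -0.0146]
tcp_rot: [2.321, 2.115, -0.0]
ft_force: [-1.1, -5.8, 4.8]
width: 0.0457
```

```bash
python3 -c "
from h import *
tcp_rel()
save('wrist','w13.png')
"
```

```text
t 14.85 tcp in stop mm [ -55.1 -195.7] z -14.6 tooly in stop [1.    0.002] deg -89.86 F stop [-0.5 -5.8] 4.8
```

View pics/w13.png

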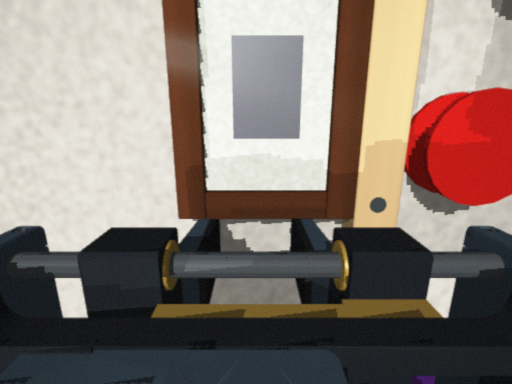

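Request:
send_rows:
  motion:
    - [[5,0,0],0]
    - [[10,0,0],0]
    - [[15,0,0],0]
    - [[20,0,0],0]
    - [[25,0,0],0]
    - [[29,0,0],0]
    - [[33,0,0],0]
    - [[35,0,0],0]

```text
t: 15.57
position: [0.5692, -0.0826, -0.015]
tcp_rot: [2.323, 2.115, 0.001]
ft_force: [-0.9, -4.1, 2.9]
width: 0.0459
```

Request:
send_rows:
  motion:
    - [[1,0,0],0]
    - [[2,0,0],0]
    - [[2,0,0],0]

```text
t: 15.82
position: [0.5693, -0.0809, -0.0151]
tcp_rot: [2.323, 2.115, 0.001]
ft_force: [0.9, -2.3, 2.4]
width: 0.0455
```

Request:
send_rows:
  motion:
    - [[1,0,0],0]
    - [[2,0,0],0]
    - [[2,0,0],0]

```text
t: 16.07
position: [0.5694, -0.0793, -0.0151]
tcp_rot: [2.323, 2.115, -0.0]
ft_force: [-1.0, -4.6, 2.8]
width: 0.0456
```

```bash
python3 -c "
from h import *
tcp_rel()
save('wrist','w14.png')
"
```

```text
t 16.07 tcp in stop mm [ -55.3 -156.9] z -15.1 tooly in stop [1.    0.002] deg -89.91 F stop [-0.6 -4.7] 2.8
```

View pics/w14.png

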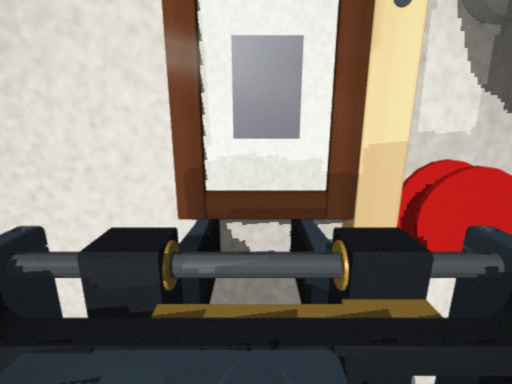

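Still sliding along the fence; continuing in small steps until firm contact.

Request:
send_rows:
  motion:
    - [[1,0,0],0]
    - [[2,0,0],0]
    - [[2,0,0],0]

```text
t: 16.37
position: [0.5696, -0.0793, -0.015]
tcp_rot: [2.319, 2.115, -0.003]
ft_force: [-1.6, -12.2, 1.6]
width: 0.0456
```

Request:
send_rows:
  motion:
    - [[1,0,0],0]
    - [[2,0,0],0]
    - [[2,0,0],0]

```text
t: 16.62
position: [0.5696, -0.0793, -0.015]
tcp_rot: [2.317, 2.115, -0.007]
ft_force: [-1.9, -19.2, 3.2]
width: 0.046
```

Request:
send_rows:
  motion:
    - [[1,0,0],0]
    - [[2,0,0],0]
    - [[2,0,0],0]

```text
t: 16.87
position: [0.5697, -0.0793, -0.0149]
tcp_rot: [2.314, 2.114, -0.01]
ft_force: [-3.3, -26.3, 1.9]
width: 0.0455
```

Firm against the left fence (26 N, no further motion). Backing off and lifting for a check.

Request:
send_rows:
  motion:
    - [[-3,0,0],0]
    - [[-7,0,0],0]
    - [[-14,0,0],0]
    - [[-28,0,0],0]
    - [[-35,0,-20],0]
    - [[-35,0,-50],0]
    - [[-35,0,-85],0]
    - [[-35,0,-120],0]

```text
t: 17.53
position: [0.5658, -0.108, 0.1054]
tcp_rot: [-2.321, -2.113, 0.001]
ft_force: [0.6, -0.3, 0.0]
width: 0.0454
```

Request:
send_rows:
  motion:
    - [[0,0,-38],0]
    - [[0,0,-76],0]
    - [[0,0,-114],0]
    - [[0,0,-150],0]
    - [[0,0,-150],0]
    - [[0,0,-150],0]

```text
t: 18.03
position: [0.5676, -0.1082, 0.2572]
tcp_rot: [2.32, 2.113, 0.005]
ft_force: [-0.2, 0.5, -1.4]
width: 0.0456
```

```bash
cat > chk.py <<'E'
from h import *
import sys
tcp_rel(); n='wrist'; im=cams.get_image(n); pf,ps=np.load('fit.npy')
A,o=pose2(ps); home=[*(o+A@[-.05,-.07]),ps[2]]
tr=spotter.trace(n,'frame'); ts=spotter.trace(n,'stop')
c=w2p(n,[[*home[:2],.02]])[0]
fr=min(tr,key=lambda a:np.linalg.norm(np.array(a['location'])-c))
print('frame regions',[(round(a['conf'],2),np.round(a['location'])) for a in tr],c)
f=fit(n,fr['region'],FR,home); s=fit(n,ts[0]['region'],ST,ps)
print(f,s,'rel mm,rad',rel(f[0],s[0]),'rel to old stop',rel(f[0],ps))
o3=overlay(n,im,'',[(f[0],FR),(s[0],ST)])
c=np.clip((w2p(n,[[*o,.02]])[0]*3).astype(int),[400,300],[1136,852]); cv2.imwrite('pics/'+sys.argv[1],o3[c[1]-300:c[1]+300,c[0]-400:c[0]+400])
cv2.imwrite('pics/raw_'+sys.argv[1],im[:,:,::-1])
E
python3 chk.py c1.png
```

```text
t 18.03 tcp in stop mm [ -54.3 -185.9] z 257.2 tooly in stop [1.    0.002] deg -89.9 F stop [-0.3  0.5] -1.4
frame regions [(0.69, array([357., 224.])), (0.62, array([256.,  84.])), (0.54, array([361.,  30.]))] [260.20868919  86.67964287]
(array([ 0.57867111,  0.00704293, -0.08564012]), np.float64(354.2431372549019), np.float64(840.3058823529411)) (array([ 0.63499785,  0.07195466, -0.09840612]), np.float64(821.9803921568626), np.float64(1460.9019607843136)) rel mm,rad (array([-0.57449591,  0.50093361]), np.float64(0.012765997895797979)) rel to old stop (array([-4.95108515,  0.33429467]), np.float64(0.009423627186213979))
```

View pics/c1.png

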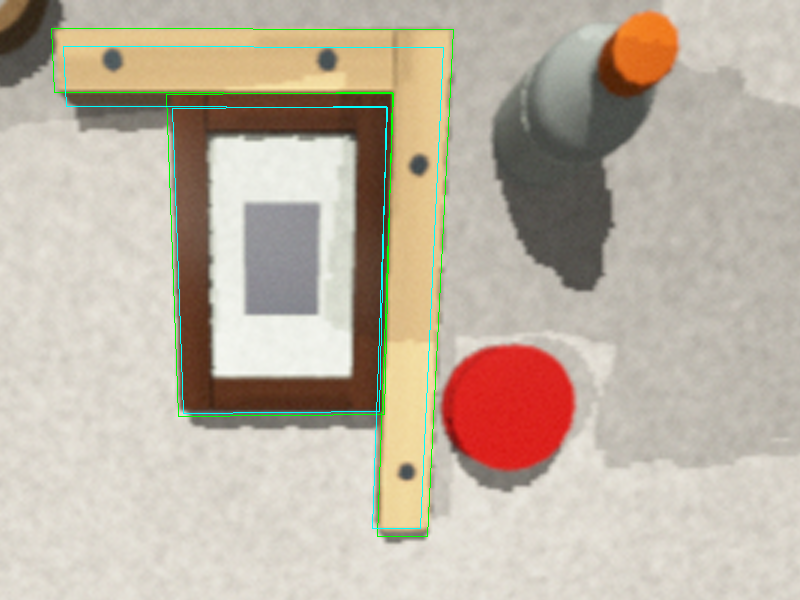

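View pics/raw_c1.png

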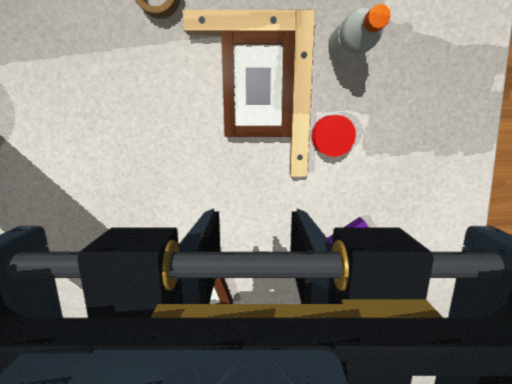

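```bash
python3 -c "
import cv2
im=cv2.imread('pics/raw_c1.png')
cv2.imwrite('pics/z1.png',cv2.resize(im[20:150,215:320],None,fx=5,fy=4.6,interpolation=cv2.INTER_CUBIC)[:600])"
```

```text
(no output)
```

View pics/z1.png

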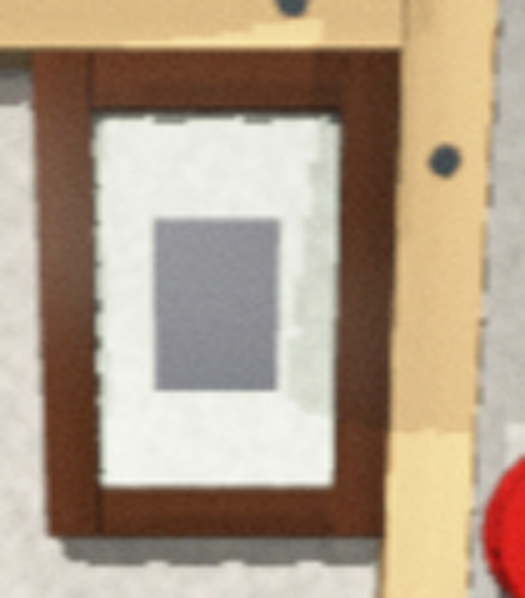

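The zoomed view shows the frame flush along both fences with no gap, and the gripper is about 0.25 m up. Handing in.

```bash
python3 -c "
from h import *
n='side';save(n,'send.png')
for t in ('square_frame','tape','spool','glue','mouse','arch'):
  r=spotter.pinpoint(n,t); print(t,[(np.round(a['location']).tolist(),round(a['conf'],2)) for a in r[:2]])
print(order.job_done())"
```

```text
square_frame [([269.0, 338.0], 0.62)]
tape [([272.0, 195.0], 0.68), ([208.0, 198.0], 0.59)]
spool [([308.0, 222.0], 0.75), ([236.0, 172.0], 0.67)]
glue [([295.0, 193.0], 0.76), ([261.0, 218.0], 0.47)]
mouse [([181.0, 132.0], 0.6)]
arch []
the job is handed in; nothing more can be done
None
```

The oblong frame is seated flush in the stop corner, and the job was handed in at about 18 s with the gripper roughly 0.25 m above the table. I pushed the frame about 70 mm onto the far fence with open fingers. I then turned the tool 90°, half closed the jaw and slid it about 65 mm along that fence to the left one.

**First push missed:** the open fingertips passed over the frame without moving it. They ended at least 15 mm higher than the interface text says, so I lowered the tool and pushed again.

**Final checks:**
- **Fit:** in the last wrist picture the frame's corner is (-0.6, +0.5) mm from the stop's corner, turned 0.013 rad. The zoomed view shows no gap at either fence.
- **Force:** both pushes ended in a firm stop, 9.5 N at the far fence and 26 N at the left one.
- **Disagreement:** against the stop position measured at the start, the same picture puts the corner 5 mm short in x. I read this as camera-pose error, because the stop itself appears shifted by the same amount and the zoomed view shows no gap.
- **Bystanders:** the side camera finds the square frame, tape, spool, glue and mouse within about 3 px of their starting positions. The detector did not report the arch in that last picture, so I have no final check on it, but the gripper never came near it.

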